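Gauge a pump spindle in the bench caliper and turn the readout to read it

TASK

Take the stepped spindle (not the plain bar) from the sloping rest, lay it in the caliper's V rests between the jaws and let go, then slide the jaw shut until the spindle presses the sprung anvil in by about 5 mm and leave it clamped like that. Then set the readout for reading: swivel it square to its base and raise its screen to about 64 degrees, letting go of it there.

Things in the scene. Friction and masses are not known exactly. Their poses are not given: they have to be found in the camera images.
- spindle: Stepped steel spindle, 120 mm long, about 0.45 kg: middle 90 mm of 30 mm diameter, a narrower journal of 16 mm diameter and 15 mm length at each end, same both ways round. Origin at its centre, x along its axis (turns about the axis mean nothing). It starts in one of the two places of the rack, axis sloped 30 degrees.
- plain_bar: Bystander: plain steel bar, 30 mm diameter and 120 mm long without steps, in the other place of the rack. Origin at its centre, x along its axis. Leave it there.
- rack: Fixed black sloping rest, 160 x 180 mm, beside the caliper. Origin under its centre, x level towards its high end (away from the robot). Two bars lie at y = +45 and -45 mm, centres at x = -22.5, z = 91 mm, rising 30 degrees towards +x, each in two V saddles (10 mm thick, 50 mm apart, 40 mm clear between for fingers). Plate 45 mm below the bar axis; stop lip at the low end.
- caliper: Fixed bench caliper, bed 110 x 310 x 15 mm. Origin under its centre, y along the slide from sprung anvil (-y end) to sliding jaw (+y end). Low beam (top 27 mm high) at x = 44 mm. Behind the anvil a block (y = -147 to -93 mm) with a dial on top, 98 mm high: its needle points to +y at rest and turns clockwise 1 rad per 5 mm of anvil; ticks at 0.5 and 1.5 rad mark the good range.
- rest (a point): Point on the axis of a bar lying in the caliper's two V rests, midway between them, 60 mm above the table; axes as the caliper's. V rests at y = +25 and -25 mm, 10 mm thick, 40 mm clear between them for fingers; bed 45 mm below this point. A spindle centred here ends 8 mm short of the anvil face.
- anvil (a joint): How far the sprung anvil has been pushed in (towards caliper -y), m: 0 at rest, spring 1 N per mm, hard stop at 14 mm. Face at rest at y = -68 mm of the caliper, 44 mm wide, 30 to 86 mm high.
- jaw (a joint): Travel of the sliding jaw, m: 0 fully open, grows as it shuts (towards caliper -y), up to 0.075. Its face lies at y = 110 mm minus this in the caliper's frame. Stiff slide: about 11 N to move, stays where it is left. With the spindle clamped it reads about 0.058 plus the anvil's value.
- jaw_grip (a point): Grip point in the black block on top of the sliding jaw, 130 mm above the table: block 30 mm (caliper x) by 18 mm (caliper y), 100 to 150 mm high; the steel jaw face below it (44 mm wide, 12 mm thick, 32 to 100 mm high) is flush with the block's anvil side, 9 mm to -y of this point.
- stand: Fixed white base plate of the readout, 120 x 110 x 12 mm, on the other side of the caliper from the rack. Origin under its centre, on the swivel axis; its x axis points away from where the screen looks when swivel is 0.
- swivel (a joint): Turn of the readout about the vertical axis through the stand's origin, rad, counter-clockwise from above; 0 = square to the base, with the hinge parallel to the base's y axis. Friction 0.35 N m, stays.
- tilt (a joint): Tilt of the screen panel, rad: 0 lying level with the screen up, 1.57 upright with the screen facing the stand's -x side. Friction 0.6 N m, stays where it is left.
- pivot (a point): Middle of the tilt hinge of the readout, 85 mm above the table, 40 mm to -x of the swivel axis in the readout's own frame (axes turn with the swivel; y is the hinge line). Panel 98 mm (from hinge outwards) x 124 x 16 mm.
- tab (a point): Grip point on the grey tab at the panel's free edge, 125 mm from the hinge. Tab 16 mm wide (along the hinge line), 14 mm thick, 40 mm long beyond the panel's edge. Axes: x outwards from the hinge along the panel, y along the hinge line, z out of the screen.
- bottle: Bystander: glass jar with blue cap, 72 mm diameter, 130 mm high, behind the caliper. Origin under its centre.
- vial_tray: Bystander: black vial tray 85 x 160 x 35 mm behind the caliper. Origin under its centre.

How it is judged (in metres and radians):
On the way, in this order (a step that is already met when the one before it is completed fails the run):
1. spindle let go and at rest in both V rests (axis within 4 mm and 4 degrees of their line, centre within 25 mm of their middle), the anvil not yet pressed (under 1 mm) (x of spindle in the frame of rest between -0.004 and 0.004 m and z of spindle in the frame of rest between -0.004 and 0.004 m and angle between the x axis of spindle and the y axis of caliper, either way round below 0.07 rad and y of spindle in the frame of rest between -0.025 and 0.025 m and contact force between the fingers and spindle below 0.3 N and linear speed of spindle below 0.02 m/s and value of joint anvil below 0.001 m), for 0.2 s.
2. the jaw is slid shut on the spindle until the anvil registers: pressed in 2.5 to 7.5 mm (2.5 to 7.5 N), with the spindle still lying in the V rests (x of spindle in the frame of rest between -0.004 and 0.004 m and z of spindle in the frame of rest between -0.004 and 0.004 m and angle between the x axis of spindle and the y axis of caliper, either way round below 0.07 rad and value of joint anvil between 0.0025 and 0.0075 m and value of joint jaw above 0.057 m), for 0.3 s.
3. the readout is swivelled square to its base (within 0.12 rad) and its screen raised to 0.98 to 1.26 rad (56 to 72 degrees) (value of joint swivel between -0.12 and 0.12 rad and value of joint tilt between 0.98 and 1.26 rad), for 0.2 s.
At the end, for the whole second after the job is handed in: The spindle lies at rest in the caliper's V rests (axis within 4 mm and 4 degrees), clamped by the jaw with the anvil still pressed in 2.5 to 7.5 mm (jaw joint above 0.057); the readout stands square to its base within 0.12 rad (7 degrees) with its tilt between 0.98 and 1.26 rad (56 to 72 degrees) (all of step 2 and all of step 3 and linear speed of spindle below 0.01 m/s); the robot touches nothing.
It fails at once if the anvil is pressed in more than 10 mm (over 10 N): overloaded (value of joint anvil above 0.01 m).
It fails at once if the plain bar, the jar or the vial tray is moved more than 20 mm (distance of any of plain_bar, bottle, vial_tray from where it was at the start of the episode above 0.02 m).
It also fails if it takes over 72 s, if anything falls off the work surface, if the arm or the gripper's body presses on something with over 40 N, if the wrist force passes 120 N, or if a joint passes its speed limit or range.

ROBOT

A 6-joint arm with a two-finger parallel gripper is mounted at the origin on the work surface. World frame = base frame: x ahead of the robot, y to its left, z up, the work surface at z = 0. Lengths are in mm, angles in rad, forces in N, time in s.
With the tool pointing down it reaches from about 275 to 750 mm from the base axis. Payload 10.2 kg.
Tool frame: the origin (TCP) lies midway between the tips of the shut fingers; the grasp point (between the pads) lies 19 mm behind it (ctrl.grasp_offset is the distance from the TCP to the grasp point, in mm); z points along the fingers, y is the line along which they close (so a half turn about z gives the same grasp; the last joint's range is limited). The gripper opens to 85 mm and grips with 20 to 120 N. Pads are 22 mm wide; open, the fingers measure 114 mm over their backs; the gripper's body (76 mm by 85 mm) begins 54 mm behind the grasp point. The pads swing forward as they close: fully open they stand 13 mm farther back than shut.
Start: joints at [-1.552, 0.313, 1.498, -0, 1.331, -0.223], TCP at [125.698, -509.736, 231.294] pointing down, gripper open.
Joint ranges: [-2.94, 2.94], [-0.97, 2.17], [0.19, 2.56], [-1.23, 4.37], [0.02, 3.11], [-2.88, 2.88]. Speed limits (rad/s): [2.39, 2.39, 3.01, 3.14, 3.14, 3.14].

INTERFACE

Orientations are given as a unit quaternion [w, x, y, z].
In Python, from rig import ctrl, viewer, models gives the robot as it stands. The module is installed in compiled form; this text tells all that it offers.
- The arm moves only by the shell command python3 -m pendant 'ROWS' [OPENING] [FORCE]. ROWS is text: rows parted by semicolons, each of 4 numbers parted by spaces: the shift along the tool's x, y, z in m, then the turn about the tool's z in rad. In form: x y z yaw; .... A call has 1 to 10 rows; each row shifts and turns the commanded pose from where the row before left it, along the tool's axes as they then stand; what a row does not reach is not made up. A row lasts 1/8 s, in which the tool goes at most 62.5 mm and 10.7 degrees, less where a joint would pass 70% of its speed; a pose out of reach is approached as far as the arm can. A call is refused whole if a number of a shift passes 0.0625 or a number of a turn 0.188, either way. A call with a gripper value outside its range is refused whole. OPENING is the opening, from 0 (shut) to 1 (fully open), set as the call begins (- or left out, the last holds). The fingers move at their own pace and stop on an object; FORCE is the grip in N (left out, the last holds). Time passes only in rows, so rows that do not move let the fingers close. It gives the time, the measured TCP pose, the force, the opening and the grip force at its end, in the units of the state.
- ctrl.sense(): the state, without advancing time (a new reading comes with each control period).
- viewer.capture(name): name is "side" or "top"; returns a dict with "color" (420x560x3 uint8, red, green, blue), "vertical_fov" (degrees; the focal length in pixels is half the picture's height over the tangent of half this angle, whatever the lens; pixels are square), "cx", "cy" (the principal point, pixels), "pose" (4x4, takes a point from camera to world coordinates). Camera axes: x right, y down, z forward; pixel columns grow to the right and rows downward; lengths in mm; the calibration is good to about 2 mm. A picture is of the moment at which its call begins. There is no depth.
- ctrl.finish_job(): hands the job in; it is judged then, once.
Trained networks look in the newest picture that a camera, given by its name, has taken for a name from the list of things; names that differ only in an ending like _2 or _b are one class to them, and where a whole thing is asked for, a point or a joint stands for the part that bears it (a point fixed in the world has none). Each returns a list of dicts, best first, with "p" (0 to 1); they miss things now and then, are a little off and sometimes report something else, mostly with a low value. They report only what shows in the picture. A call takes as long as a camera call.
- models.boxes_of(camera, query): "at" ([x, y, z] in mm, in world coordinates, good to about 4 mm: the middle of the surface that is visible of it).
The state is a dict: "time_s": time; "joints": joint angles; "dq": joint speeds; "tau": joint torques, N m; "eef_pos": TCP position; "ee_rot": TCP orientation; "force": force on the tool from outside, world axes, zero at the start; "wrist_torque": the same for the moment, N m; "grip_width": opening from 0.0 (shut) to 1.0 (fully open); "grip_force": force on a finger pad.
Only numpy, scipy, OpenCV 4.12 (cv2) and the standard library are available. Lean on these libraries where they do the work, as an engineer would, in place of code of your own. Each camera call takes 0.05 s, during which the arm holds its last target. There are 200 camera calls.

## Working session

There is one attempt and no reset: what is moved stays moved. The work goes in short steps, Python scripts to look and compute and a shell command to move; the robot and the scene stay as the last step left them, time stands still between calls to the robot, and variables do not carry over. Pictures are saved under pics/ and viewed, at most 13 in all, crops included, and the job is handed in when it is done.

```bash
mkdir -p pics
cat > h.py <<'E'
import numpy as np, cv2
from rig import ctrl, viewer, models
from scipy.spatial.transform import Rotation as R
def snap(cam,name=None):
    c=viewer.capture(cam)
    if name: cv2.imwrite(f'pics/{name}.png',c['color'][:,:,::-1])
    return c
def K(c):
    h=c['color'].shape[0]; return h/2/np.tan(np.radians(c['vertical_fov'])/2)
def proj(c,P):
    T=np.linalg.inv(c['pose']); p=np.atleast_2d(P)@T[:3,:3].T+T[:3,3]
    return np.c_[c['cx']+K(c)*p[:,0]/p[:,2], c['cy']+K(c)*p[:,1]/p[:,2]]
def ray(c,uv,z):
    f=K(c); d=c['pose'][:3,:3]@np.array([(uv[0]-c['cx'])/f,(uv[1]-c['cy'])/f,1]); o=c['pose'][:3,3]
    return o+d*(z-o[2])/d[2]
E
python3 - <<'E'
from h import *
for cam in ('side','top'):
    c=snap(cam,cam+'1'); print(cam,c['vertical_fov'],c['cx'],c['cy'],c['pose'].round(3).tolist())
    for q in 'spindle plain_bar rack caliper anvil jaw jaw_grip stand swivel tilt pivot tab bottle vial_tray'.split():
        print(q,[(np.round(d['at']).tolist(),round(d['p'],2)) for d in models.boxes_of(cam,q)[:2]])
s=ctrl.sense();print(s['ee_rot'],s['eef_pos'],ctrl.grasp_offset)
E
```

```text
side 49.43426510608917 280.8650302129004 202.2553116417925 [[-0.987, -0.105, 0.121, 448.83], [-0.16, 0.688, -0.708, 773.291], [-0.009, -0.718, -0.696, 831.201], [0.0, 0.0, 0.0, 1.0]]
spindle [([499.0, 391.0, 102.0], 0.62)]
plain_bar [([473.0, 306.0, 98.0], 0.97)]
rack [([519.0, 377.0, 53.0], 0.95), ([494.0, 120.0, 71.0], 0.73)]
caliper [([464.0, 34.0, 29.0], 0.94)]
anvil [([455.0, -64.0, 64.0], 0.86)]
jaw [([496.0, 120.0, 71.0], 0.8)]
jaw_grip [([491.0, 125.0, 70.0], 0.84)]
stand [([553.0, -337.0, 94.0], 0.83)]
swivel [([558.0, -344.0, 105.0], 0.56)]
tilt [([560.0, -348.0, 103.0], 0.7)]
pivot [([558.0, -346.0, 101.0], 0.89)]
tab [([562.0, -348.0, 104.0], 0.88), ([517.0, 376.0, 56.0], 0.55)]
bottle [([708.0, -109.0, 87.0], 0.7)]
vial_tray [([731.0, 126.0, 38.0], 0.71), ([458.0, -64.0, 64.0], 0.49)]
top 46.79190344464303 280.24351851659634 209.0573398887307 [[-0.011, -0.98, 0.197, 334.719], [-1.0, 0.012, 0.002, -2.948], [-0.004, -0.197, -0.98, 1378.367], [0.0, 0.0, 0.0, 1.0]]
spindle []
plain_bar [([475.0, 295.0, 105.0], 0.55)]
rack [([505.0, 328.0, 66.0], 0.56)]
caliper [([459.0, -0.0, 17.0], 0.78)]
anvil []
jaw [([501.0, 112.0, 83.0], 0.78), ([489.0, 377.0, 102.0], 0.69)]
jaw_grip [([503.0, 110.0, 78.0], 0.89), ([544.0, -352.0, 104.0], 0.37)]
stand [([546.0, -349.0, 104.0], 0.9)]
swivel [([557.0, -359.0, 105.0], 0.9)]
tilt [([556.0, -360.0, 106.0], 0.68)]
pivot [([558.0, -358.0, 108.0], 0.86)]
tab [([557.0, -358.0, 106.0], 0.61), ([548.0, -351.0, 103.0], 0.49)]
bottle [([706.0, -129.0, 129.0], 0.74)]
vial_tray [([735.0, 105.0, 36.0], 0.89)]
[-4.04443790e-05  9.92698988e-01  1.20618067e-01  9.73745472e-06] [ 125.70360469 -509.72481987  231.27075788] 18.700000000000003
```

View pics/top1.png

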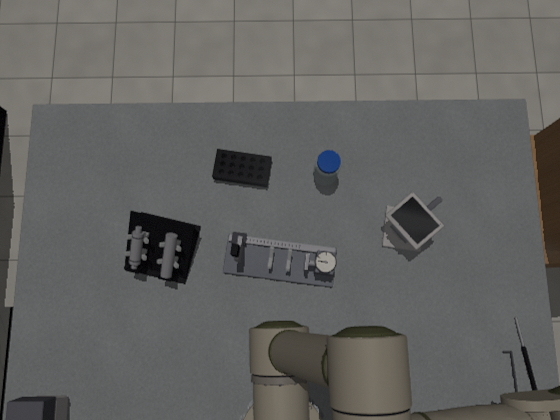

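View pics/side1.png

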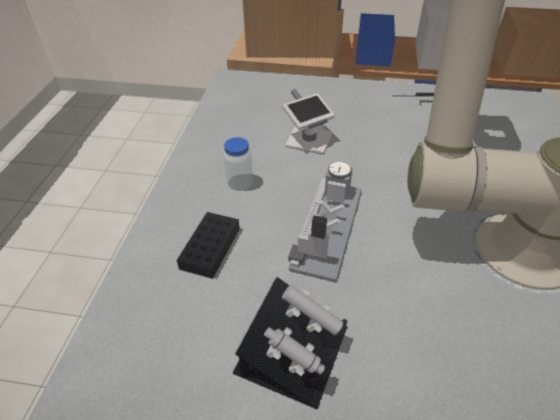

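```bash
cat >> h.py <<'E'
def zoom(img,x0,x1,y0,y1,s,gain=1.6):
    z=cv2.resize(img[y0:y1,x0:x1],None,fx=s,fy=s,interpolation=cv2.INTER_CUBIC); z=cv2.convertScaleAbs(z,alpha=gain)
    for x in range(-(-x0//10)*10,x1,10):
        X=int((x-x0+.5)*s); cv2.line(z,(X,0),(X,5),(0,255,255),1); cv2.putText(z,str(x),(X-9,15),0,.33,(0,255,255),1)
    for y in range(-(-y0//10)*10,y1,10):
        Y=int((y-y0+.5)*s); cv2.line(z,(0,Y),(5,Y),(0,255,255),1); cv2.putText(z,str(y),(6,Y+4),0,.33,(0,255,255),1)
    return z
def paste(W,items):
    o=np.zeros((600,800,3),np.uint8)
    for z,x,y in items:
        h,w=z.shape[:2]; h=min(h,600-y); w=min(w,800-x); o[y:y+h,x:x+w]=z[:h,:w]
    cv2.imwrite(f'pics/{W}.png',o)
E
python3 - <<'E'
from h import *
t=cv2.imread('pics/top1.png'); s=cv2.imread('pics/side1.png')
paste('zA',[(zoom(t,215,345,225,297,4,2),0,0),(zoom(t,375,447,185,265,3.8,1.8),524,0),(zoom(t,118,206,205,290,3.5,2.4),0,292),(zoom(s,280,342,85,155,4,1.8),312,308),(zoom(s,232,350,278,405,1.9,2),564,330)])
paste('zB',[(zoom(s,285,367,155,280,4.7,1.7),0,0),(zoom(s,232,350,278,405,3.4,2.4),390,0)])
E
```

```text
(no output)
```

View pics/zA.png

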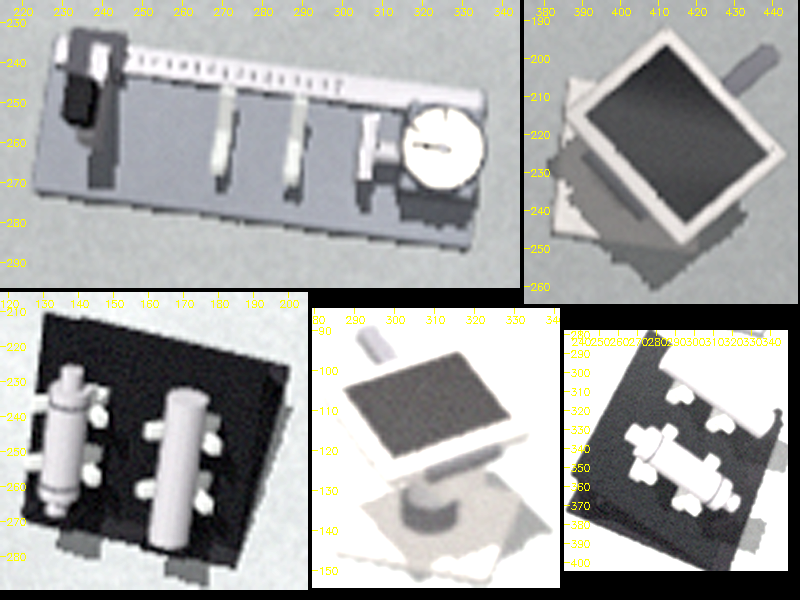

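View pics/zB.png

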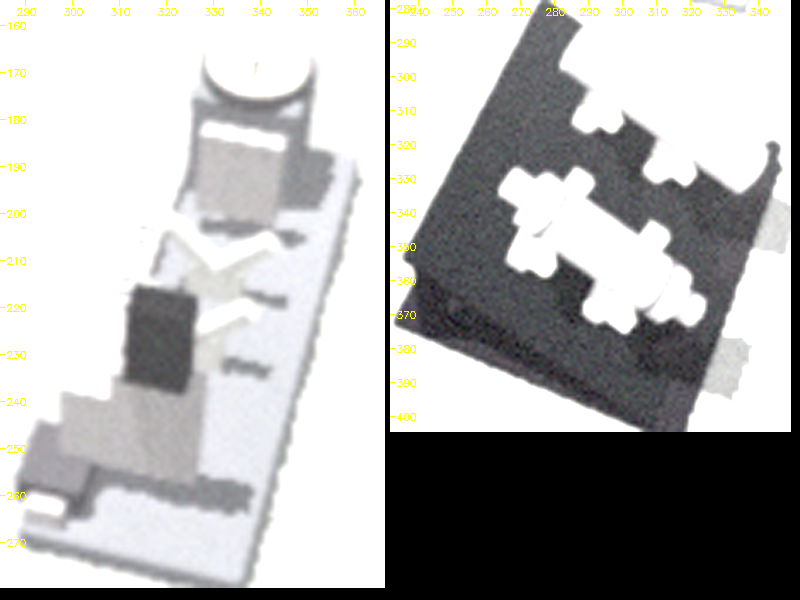

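```bash
cat > fit.py <<'E'
from h import *
from scipy.optimize import least_squares as LS
T=snap('top');S=snap('side')
def rz(a): c,s=np.cos(a),np.sin(a); return np.array([[c,-s,0],[s,c,0],[0,0,1]])
def run(name,model,obs,p0):
    def res(p):
        M=model(p); return np.concatenate([(proj(c,M[k])[0]-uv) for c,k,uv in obs])
    r=LS(res,p0,loss='soft_l1',f_scale=1.0); print(name,r.x.round(3).tolist(),'cost',round(r.cost,2)); print(r.fun.reshape(-1,2).round(1).tolist()); return r.x
def cal(p):
    x,y,a,j=p; L=dict(A=(-55,155,12),B=(-55,-155,8),D=(0,-120,98),E=(55,155,0),F=(-55,155,0),G=(-55,-155,15),H=(44,-155,27),
      b1=(15,128-j,100),b2=(-15,128-j,100),b3=(15,110-j,150),b4=(-15,110-j,150))
    return {k:rz(a)@np.array(v,float)+[x,y,0] for k,v in L.items()}
run('cal',cal,[(T,'A',(223.25,272.3)),(T,'B',(332.8,286)),(T,'D',(325.25,261.5)),(S,'E',(288.8,270.5)),(S,'F',(336.6,279.6)),(S,'G',(360.7,190.2)),(S,'D',(339.2,169)),
 (S,'b1',(310.5,234.9)),(S,'b2',(324.3,237.5)),(S,'b3',(312.8,215.6)),(S,'b4',(326.4,217.7))],[460,0,-.12,5])
c3,s3=np.cos(np.pi/6),.5
def rk(p):
    x,y,a=p; o=np.array([x,y,0]); 
    def e(yy,k,rr): return o+rz(a)@np.array([-22.5+k*c3*60-k*s3*rr*0,yy,91+k*s3*60])
    return dict(s1=e(45,1,8),s0=e(45,-1,8),p1=e(-45,1,15),p0=e(-45,-1,15))
run('rack',rk,[(T,'s1',(137.5,225.8)),(T,'s0',(133.8,267.2)),(T,'p1',(171.2,233.3)),(T,'p0',(165.5,276.)),(S,'s1',(265.8,332.2)),(S,'s0',(322.2,367.8))],[500,340,-.15])
print('spindle mid',ray(T,(135.65,246.5),91),ray(S,(294,350),91))
bl=[ray(T,(386.1,205),12),ray(T,(382.1,245.8),12),ray(S,(286.5,146.3),6),ray(S,(324,153),6)]
print(np.round(bl,1).tolist(),np.linalg.norm(bl[0]-bl[1]),np.linalg.norm(bl[2]-bl[3]))
def st(p):
    x,y,a,q,t=p; o=np.array([x,y,0]); r=rz(q); ct,s_=np.cos(t),np.sin(t)
    P=lambda u,v,w=0:o+r@np.array([-40+u*ct-w*s_,v,85+u*s_+w*ct])
    d=dict(hl=P(0,62),hr=P(0,-62),ol=P(98,62),orr=P(98,-62),tt=P(138,0),tab=P(125,0))
    for h,(xs,ys) in enumerate([((60,-60),(55,55)),((60,-60),(60,60))]): pass
    d['c1']=o+rz(a)@np.array([60,55,12]); d['c0']=o+rz(a)@np.array([-60,55,12]); d['d1']=o+rz(a)@np.array([-60,-55,12]); 
    d['e1']=o+rz(a)@np.array([-60,55,12]); d['e0']=o+rz(a)@np.array([-60,-55,12])
    return d
base=[(T,'ol',(412.4,192.4)),(T,'orr',(443.4,225.3)),(T,'hr',(416.3,248.4)),(T,'hl',(387.1,213.4)),(T,'tt',(440,198.5)),
(S,'ol',(320,99)),(S,'orr',(288,106)),(S,'hr',(302,127)),(S,'hl',(333,116))]
for nm,(k1,k0),a in (('H1',('c1','c0'),-.1),('H2',('e1','e0'),-.1-np.pi/2)):
    p=run(nm,st,base+[(T,k1,(386.1,205)),(T,k0,(382.1,245.8)),(S,k1,(286.5,146.3)),(S,k0,(324,153))],[550,-345,a,-.85,.4])
    print({k:v.round(0).tolist() for k,v in st(p).items() if k in('tab',)},'swivel',p[3]-p[2])
E
python3 fit.py
```

```text
cal [465.767, 0.459, -0.132, 2.93] cost 9.41
[[-0.1, -0.2], [0.4, -0.2], [0.3, 0.2], [-0.5, 0.9], [-0.5, 3.0], [-0.2, -3.0], [0.8, -1.5], [-0.2, 1.2], [-0.3, 1.6], [0.4, -1.6], [0.9, -0.8]]
rack [506.983, 336.029, -0.222] cost 3.22
[[0.5, 0.7], [0.4, -0.0], [-0.1, 0.3], [0.9, -1.8], [0.4, 0.1], [-0.6, 1.8]]
spindle mid [496.72831533 386.05629231  91.        ] [495.48480297 382.80843548  91.        ]
[[618.3, -304.9, 12.0], [500.7, -287.3, 12.0], [614.0, -305.3, 6.0], [500.7, -289.7, 6.0]] 118.93935925790878 114.29002642628585
H1 [554.532, -353.663, -0.104, -0.893, 0.12] cost 178.07
[[-0.0, -1.4], [0.4, 0.5], [-0.5, 1.0], [-2.4, 0.8], [-0.7, 0.2], [-39.1, 10.5], [28.6, -7.9], [32.6, -10.0], [-34.9, 13.5], [0.1, -0.5], [1.9, 0.0], [-2.0, -1.8], [0.3, -2.3]]
{'tab': [607.0, -419.0, 100.0]} swivel -0.7896816237494787
H2 [554.813, -355.563, -1.657, -0.892, 0.066] cost 177.12
[[0.3, -1.2], [0.6, 0.6], [0.2, 0.9], [-1.7, 0.7], [-0.7, 0.5], [-39.1, 11.6], [28.4, -6.8], [32.5, -10.4], [-34.9, 13.1], [-1.5, 1.2], [1.2, -1.6], [-0.5, -0.7], [-1.4, -2.1]]
{'tab': [608.0, -422.0, 93.0]} swivel 0.764990546123623
```

```bash
sed -i "s/^(S,'ol'.*/(S,'hr',(333.5,116.2)),(S,'hl',(297.8,127.5)),(S,'tt',(292.5,90.5))]/" fit.py; python3 fit.py | tail -6
python3 - <<'E'
import numpy as np
from h import *
s=ctrl.sense();M=R.from_quat(np.roll(s['ee_rot'],-1)).as_matrix();print(M.round(3),s['grip_width'],s['joints'])
E
```

```text
H1 [554.669, -352.569, -0.106, -0.891, 0.278] cost 11.91
[[0.1, -2.1], [1.0, 0.2], [-0.9, 0.9], [-2.8, 0.8], [0.2, -0.7], [1.0, 1.0], [0.2, 2.2], [0.4, 0.3], [-0.3, -0.6], [1.5, -0.1], [-2.1, -1.6], [0.1, -2.0]]
{'tab': [605.0, -415.0, 119.0]} swivel -0.7844404791055491
H2 [554.687, -353.895, -1.657, -0.889, 0.268] cost 11.8
[[0.5, -2.1], [1.5, 0.1], [-0.3, 0.9], [-2.3, 0.9], [0.6, -0.7], [1.0, 0.7], [0.3, 2.0], [0.3, 0.4], [-2.0, 1.3], [0.7, -1.6], [-0.6, -0.4], [-1.4, -1.7]]
{'tab': [605.0, -416.0, 118.0]} swivel 0.7686594458611875
[[ 0.971  0.239  0.   ]
 [ 0.239 -0.971  0.   ]
 [ 0.    -0.    -1.   ]] 0.9972909315320503 [-1.55237981e+00  3.12888649e-01  1.49771378e+00  1.70740031e-05
  1.33099485e+00 -2.23404968e-01]
```

```bash
python3 -m pendant '0 0 0 0.155; 0 0 0 0.155; 0 0 0 0.153; 0.0344 -0.0385 0 0; 0.0344 -0.0385 0 0; 0.0344 -0.0385 0 0; 0.0344 -0.0385 0 0; 0.0344 -0.0385 0 0; 0.0344 -0.0385 0 0; 0.0344 -0.0385 0 0' 1
python3 -m pendant '-0.006 -0.057 0 0; -0.006 -0.057 0 0; -0.006 -0.057 0 0; -0.006 -0.057 0 0; -0.006 -0.057 0 0; -0.006 -0.057 0 0; -0.006 -0.057 0 0; -0.006 -0.057 0 0; -0.006 -0.057 0 0; -0.006 -0.057 0 0'
cat >> h.py <<'E'
def rel(x,y,z,psi=None):
    "tool-axis shift (mm) and tool turn still to go to TCP (x,y,z), tool x axis at world angle psi"
    s=ctrl.sense(); M=R.from_quat(np.roll(s['ee_rot'],-1)).as_matrix(); p=s['eef_pos']; a=np.arctan2(M[1,0],M[0,0])
    t=0 if psi is None else -((psi-a+np.pi)%(2*np.pi)-np.pi)
    print('t %.2f'%s['time_s'],'tcp',np.round(p,1),'psi %.3f'%a,'shift now-axes',np.round(M.T@(np.array([x,y,z])-p),1),'turn %.3f'%t,
      'shift after turn',np.round((M@R.from_euler('z',t).as_matrix()).T@(np.array([x,y,z])-p),1),'F',np.round(s['force'],1),'w %.3f g %.1f'%(s['grip_width'],s['grip_force']),'q6 %.2f'%s['joints'][5])
E
python3 -c "
from h import *
rel(500,384,72,-.222)"
```

```text
time_s: 2.95
eef_pos: [421.0, -298.5, 231.4]
ee_rot: [0.0, 0.994, -0.11, 0.0]
force: [-0.7, -0.9, 0.2]
grip_width: 1.004
grip_force: 0.0
time_s: 4.2
eef_pos: [486.3, 271.6, 231.4]
ee_rot: [-0.0, 0.994, -0.11, 0.0]
force: [0.4, -1.3, 0.6]
grip_width: 0.999
grip_force: 0.0
t 4.20 tcp [486.3 271.6 231.4] psi -0.221 shift now-axes [ -11.3 -112.6  159.4] turn 0.001 shift after turn [ -11.4 -112.6  159.4] F [ 0.4 -1.3  0.6] w 0.999 g 0.0 q6 2.09
```

```bash
python3 -m pendant '-0.0057 -0.056 0 0; -0.0057 -0.0566 0 0; 0 0 0.05 0; 0 0 0.045 0; 0 0 0 0'
python3 - <<'E'
from h import *
rel(500,384,72,-.222)
c=snap('side','s2');t=snap('top','t2')
for q in('spindle',): print([(np.round(d['at']).tolist(),round(d['p'],2)) for cam in('side','top') for d in models.boxes_of(cam,q)[:2]])
paste('zC',[(zoom(cv2.imread('pics/s2.png'),220,360,240,405,3.6,1.7),0,0),(zoom(cv2.imread('pics/t2.png'),110,210,200,290,2.9,1.7),505,0)])
E
```

```text
time_s: 4.82
eef_pos: [498.5, 381.3, 133.4]
ee_rot: [0.002, 0.994, -0.11, -0.003]
force: [-0.0, -0.1, 0.6]
grip_width: 1.001
grip_force: 0.0
t 4.83 tcp [498.5 381.3 133.4] psi -0.221 shift now-axes [ 1.2 -3.2 61.4] turn 0.001 shift after turn [ 1.2 -3.2 61.4] F [-0.  -0.1  0.6] w 1.001 g 0.0 q6 2.26
[([482.0, 395.0, 91.0], 0.64), ([444.0, -16.0, 16.0], 0.21), ([556.0, -360.0, 106.0], 0.57)]
```

View pics/zC.png

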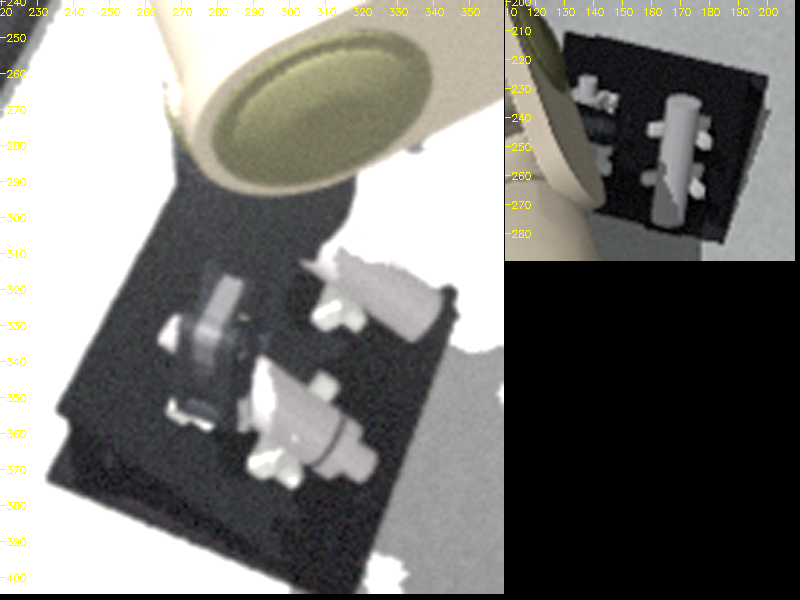

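```bash
python3 -m pendant '0.001 -0.003 0.03 0; 0 0 0.02 0; 0 0 0.011 0; 0 0 0 0' 
python3 -m pendant '0 0 0 0; 0 0 0 0; 0 0 0 0; 0 0 0 0; 0 0 0 0; 0 0 0 0' 0 60
python3 -m pendant '0 0 -0.01 0; 0 0 -0.03 0; 0 0 -0.05 0; 0 0 -0.05 0; 0 0 0 0' 0 60
```

```text
time_s: 5.52
eef_pos: [501.8, 384.8, 75.9]
ee_rot: [-0.0, 0.994, -0.11, 0.0]
force: [0.4, -0.1, -0.3]
grip_width: 0.996
grip_force: 0.0
time_s: 6.28
eef_pos: [501.0, 383.4, 76.0]
ee_rot: [0.002, 0.994, -0.111, -0.001]
force: [-7.5, -9.5, 7.2]
grip_width: 0.334
grip_force: 58.8
time_s: 6.9
eef_pos: [502.8, 385.6, 219.7]
ee_rot: [-0.002, 0.994, -0.11, 0.004]
force: [-0.0, -0.3, -6.6]
grip_width: 0.334
grip_force: 60.1
```

```bash
python3 -m pendant '0 0 0 -0.185; 0 0 0 -0.185; 0 0 0 -0.185; 0 0 0 -0.185; 0 0 0 -0.185; 0 0 0 -0.185; 0 0 0 -0.185; 0 0 0 -0.185; 0 0 0 -0.18; 0 0 0 0' 
python3 -m pendant '-0.053 0.002 0 0; -0.053 0.002 0 0; -0.053 0.002 0 0; -0.053 0.002 0 0; -0.053 0.002 0 0; -0.053 0.002 0 0; -0.053 0.002 0 0; 0 0 0 0' 
python3 -c "
from h import *
rel(467,10,100,1.439)"
```

```text
time_s: 8.15
eef_pos: [501.1, 384.6, 213.7]
ee_rot: [-0.0, 0.753, 0.658, -0.001]
force: [1.0, 0.7, -4.8]
grip_width: 0.333
grip_force: 60.0
time_s: 9.15
eef_pos: [466.1, 12.3, 214.9]
ee_rot: [-0.0, 0.755, 0.656, -0.0]
force: [0.1, -0.0, -5.8]
grip_width: 0.332
grip_force: 60.4
t 9.15 tcp [466.1  12.3 214.9] psi 1.430 shift now-axes [ -2.1   1.3 114.9] turn -0.009 shift after turn [ -2.1   1.2 114.9] F [ 0.1 -0.  -5.8] w 0.332 g 60.4 q6 -0.08
```

```bash
python3 -m pendant '-0.002 0.0013 0.045 -0.009; 0 0 0.045 0; 0 0 0.035 0; 0 0 0 0; 0 0 0 0'
python3 - <<'E'
from h import *
rel(467,10,42,1.439)
c=snap('side','s3');t=snap('top','t3')
paste('zD',[(zoom(cv2.imread('pics/s3.png'),265,375,150,290,4.2,1.4),0,0),(zoom(cv2.imread('pics/t3.png'),215,345,215,297,2.5,1.7),470,0)])
E
```

```text
time_s: 9.78
eef_pos: [468.4, 13.1, 91.6]
ee_rot: [0.001, 0.75, 0.662, 0.001]
force: [-0.4, 0.7, -5.2]
grip_width: 0.332
grip_force: 60.4
t 9.78 tcp [468.4  13.1  91.6] psi 1.447 shift now-axes [-3.3 -1.1 49.6] turn 0.008 shift after turn [-3.3 -1.1 49.6] F [-0.4  0.7 -5.2] w 0.332 g 60.4 q6 -0.10
```

View pics/zD.png

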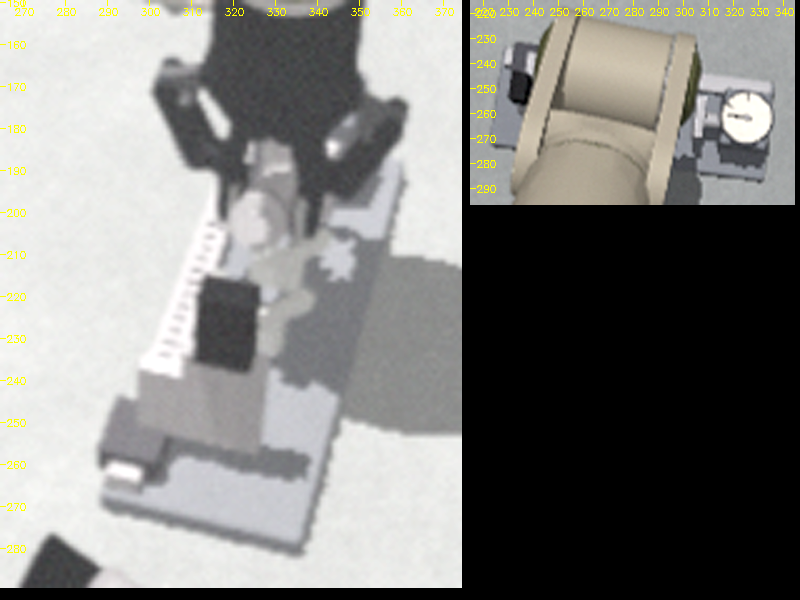

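```bash
python3 -m pendant '-0.003 -0.001 0.01 0; 0 0 0.01 0; 0 0 0.005 0; 0 0 0 0' - 25
python3 -m pendant '0 0 0.005 0; 0 0 0.003 0; 0 0 0 0'
python3 -m pendant '0 0 0.004 0; 0 0 0.004 0; 0 0 0 0'
```

```text
time_s: 10.38
eef_pos: [466.4, 9.9, 65.1]
ee_rot: [0.0, 0.749, 0.662, -0.0]
force: [0.2, -1.5, -5.9]
grip_width: 0.333
grip_force: 61.0
time_s: 10.75
eef_pos: [466.5, 10.4, 58.3]
ee_rot: [0.0, 0.749, 0.662, 0.0]
force: [-3.7, 3.1, 8.6]
grip_width: 0.333
grip_force: 61.2
time_s: 11.12
eef_pos: [466.5, 10.7, 50.4]
ee_rot: [0.0, 0.749, 0.662, 0.001]
force: [-4.4, 5.2, 10.0]
grip_width: 0.331
grip_force: 60.7
```

```bash
python3 -m pendant '0 0 0.003 0; 0 0 0.002 0; 0 0 0 0' 0 25
python3 -m pendant '0 0 0.002 0; 0 0 0 0' 0 25
```

```text
time_s: 11.5
eef_pos: [466.6, 10.9, 45.7]
ee_rot: [0.0, 0.749, 0.662, 0.001]
force: [-3.7, 8.3, 14.9]
grip_width: 0.332
grip_force: 62.4
time_s: 11.75
eef_pos: [466.8, 10.9, 43.8]
ee_rot: [0.0, 0.749, 0.662, 0.001]
force: [-5.7, 8.2, 14.2]
grip_width: 0.332
grip_force: 63.0
```

```bash
python3 -m pendant '0 0 0.002 0; 0 0 0 0' 0 25
python3 -m pendant '0 0 0 0; 0 0 0 0; 0 0 0 0; 0 0 0 0; 0 0 0 0' 0.7
python3 -m pendant '0 0 -0.04 0; 0 0 -0.06 0; 0 0 -0.05 0; 0 0.06 0 0; 0 0 0 0' 1
python3 - <<'E'
from h import *
rel(467,10,42,1.439)
c=snap('side','s4');t=snap('top','t4')
for q in('spindle','jaw_grip'): print([(np.round(d['at']).tolist(),round(d['p'],2)) for cam in('side','top') for d in models.boxes_of(cam,q)[:2]])
paste('zE',[(zoom(cv2.imread('pics/s4.png'),280,370,150,285,4.4,1.4),0,0),(zoom(cv2.imread('pics/t4.png'),215,345,215,297,3,1.7),400,0)])
E
```

```text
time_s: 12.0
eef_pos: [466.5, 10.9, 41.5]
ee_rot: [0.0, 0.749, 0.662, 0.001]
force: [-4.2, 7.5, 12.8]
grip_width: 0.333
grip_force: 62.1
time_s: 12.62
eef_pos: [466.2, 10.1, 40.3]
ee_rot: [-0.0, 0.749, 0.662, -0.0]
force: [-0.7, 0.2, -0.3]
grip_width: 0.698
grip_force: 0.0
time_s: 13.25
eef_pos: [527.8, 2.2, 189.7]
ee_rot: [0.0, 0.749, 0.662, 0.0]
force: [-1.2, 0.1, -1.0]
grip_width: 0.999
grip_force: 0.0
t 13.25 tcp [527.8   2.2 189.7] psi 1.447 shift now-axes [  0.3 -61.3 147.7] turn 0.008 shift after turn [ -0.2 -61.3 147.7] F [-1.2  0.1 -1. ] w 0.999 g 0.0 q6 -0.09
[([467.0, 10.0, 74.0], 0.6), ([731.0, 126.0, 39.0], 0.37)]
[([490.0, 124.0, 71.0], 0.61), ([520.0, 127.0, 33.0], 0.48)]
```

View pics/zE.png

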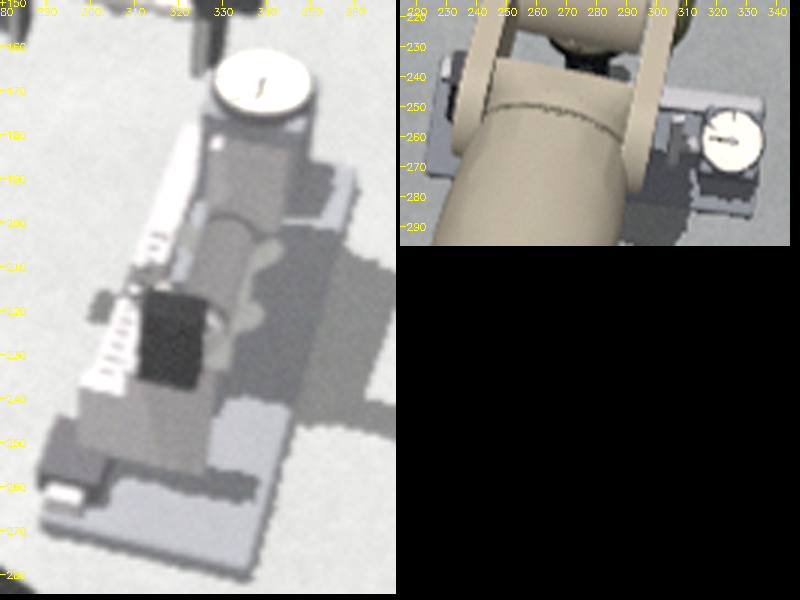

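```bash
python3 -m pendant '0 0 0 -0.174; 0 0 0 -0.174; 0 0 0 -0.174; 0 0 0 -0.174; 0 0 0 -0.174; 0 0 0 -0.174; 0 0 0 -0.174; 0 0 0 -0.174; 0 0 0 -0.17; 0 0 0 0'
python3 -c "
from h import *
rel(481,115.5,112,3.01)"
```

```text
time_s: 14.8
eef_pos: [525.4, 2.8, 190.5]
ee_rot: [0.0, 0.067, 0.998, -0.0]
force: [-0.6, -0.6, 0.1]
grip_width: 1.003
grip_force: 0.0
t 14.80 tcp [525.4   2.8 190.5] psi 3.008 shift now-axes [ 59.  105.8  78.5] turn -0.002 shift after turn [ 58.8 105.9  78.5] F [-0.6 -0.6  0.1] w 1.003 g 0.0 q6 -1.66
```

```bash
python3 -m pendant '0.0295 0.053 0 0; 0.0295 0.053 0 0; 0 0 0 0; 0 0 0.03 0; 0 0 0.03 0; 0 0 0.018 0; 0 0 0 0'
python3 -m pendant '0 0 0 0; 0 0 0 0; 0 0 0 0; 0 0 0 0; 0 0 0 0; 0 0 0 0; 0 0 0 0' 0 60
python3 -c "
from h import *
rel(481,115.5,112,3.01)"
```

```text
time_s: 15.68
eef_pos: [480.8, 114.9, 111.5]
ee_rot: [-0.001, 0.067, 0.998, -0.0]
force: [-1.0, -1.0, 0.2]
grip_width: 1.0
grip_force: 0.0
time_s: 16.55
eef_pos: [481.4, 116.0, 112.9]
ee_rot: [0.0, 0.066, 0.998, 0.0]
force: [-1.7, 4.1, 6.4]
grip_width: 0.203
grip_force: 59.2
t 16.55 tcp [481.4 116.  112.9] psi 3.009 shift now-axes [ 0.4 -0.6  0.9] turn -0.001 shift after turn [ 0.4 -0.6  0.9] F [-1.7  4.1  6.4] w 0.203 g 59.2 q6 -1.44
```

```bash
python3 -m pendant '0 -0.01 0 0; 0 -0.015 0 0; 0 -0.015 0 0; 0 -0.005 0 0; 0 0 0 0'
python3 -m pendant '0 -0.003 0 0; 0 -0.002 0 0; 0 0 0 0'
python3 -c "
from h import *
rel(465.8+.1316*56,.5+.991*56,112,3.01)"
```

```text
time_s: 17.18
eef_pos: [475.2, 72.1, 112.9]
ee_rot: [0.0, 0.066, 0.998, 0.001]
force: [-2.8, 9.6, 7.5]
grip_width: 0.205
grip_force: 60.0
time_s: 17.55
eef_pos: [474.6, 67.9, 112.9]
ee_rot: [0.0, 0.066, 0.998, 0.002]
force: [-1.8, 15.2, 6.6]
grip_width: 0.2
grip_force: 60.0
t 17.55 tcp [474.6  67.9 112.9] psi 3.009 shift now-axes [ -0.2 -12.    0.9] turn -0.001 shift after turn [ -0.2 -12.    0.9] F [-1.8 15.2  6.6] w 0.200 g 60.0 q6 -1.55
```

```bash
python3 -m pendant '0 -0.002 0 0; 0 -0.002 0 0; 0 0 0 0'
python3 -m pendant '0 -0.002 0 0; 0 0 0 0'
python3 -m pendant '0 -0.002 0 0; 0 0 0 0'
python3 - <<'E'
from h import *
rel(465.8+.1316*56,.5+.991*56,112,3.01)
c=snap('side','s5');t=snap('top','t5')
paste('zF',[(zoom(cv2.imread('pics/s5.png'),315,365,155,215,8,1.0),0,0),(zoom(cv2.imread('pics/t5.png'),300,345,235,280,8,1.),410,0)])
E
```

```text
time_s: 17.92
eef_pos: [474.1, 64.1, 112.9]
ee_rot: [0.0, 0.066, 0.998, 0.002]
force: [-1.3, 16.6, 7.7]
grip_width: 0.204
grip_force: 60.0
time_s: 18.18
eef_pos: [473.8, 62.2, 112.9]
ee_rot: [0.0, 0.066, 0.998, 0.002]
force: [-1.2, 15.4, 7.9]
grip_width: 0.204
grip_force: 60.0
time_s: 18.42
eef_pos: [473.5, 60.4, 112.9]
ee_rot: [0.0, 0.066, 0.998, 0.002]
force: [-2.0, 18.4, 7.1]
grip_width: 0.207
grip_force: 60.0
t 18.43 tcp [473.5  60.4 112.9] psi 3.009 shift now-axes [-0.2 -4.4  0.9] turn -0.001 shift after turn [-0.2 -4.4  0.9] F [-2.  18.4  7.1] w 0.207 g 60.0 q6 -1.56
```

View pics/zF.png

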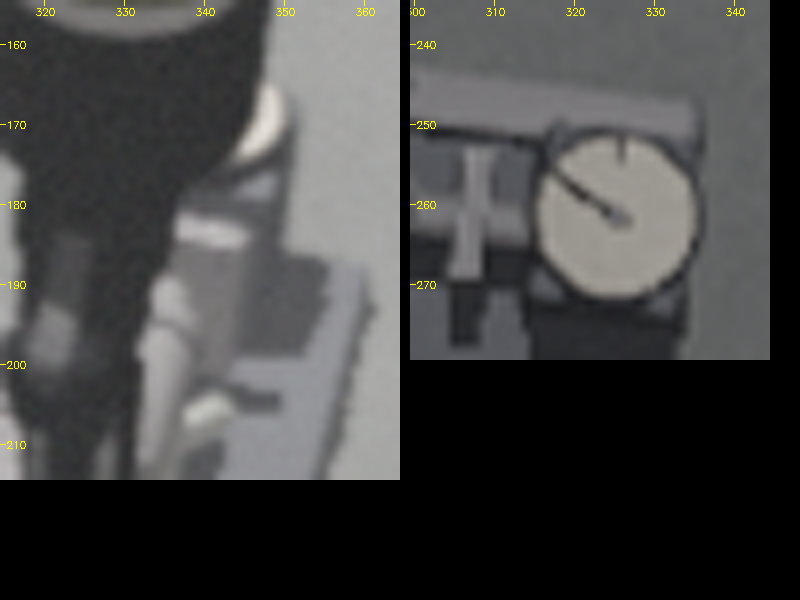

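```bash
python3 -m pendant '0 -0.0015 0 0; 0 -0.001 0 0; 0 0 0 0; 0 0 0 0'
python3 - <<'E'
from h import *
t=snap('top','t6')
g=cv2.resize(cv2.cvtColor(t['color'],cv2.COLOR_RGB2GRAY),None,fx=4,fy=4,interpolation=cv2.INTER_CUBIC).astype(float)
c=np.array([325.6,261.3])
a=np.radians(np.arange(-30,150,3)); v=[np.mean([g[int((c[1]+.5-r*np.sin(x+.13))*4),int((c[0]+.5-r*np.cos(x+.13))*4)] for r in np.arange(3,6.5,.5)]) for x in a]
print('needle rad',a[np.argsort(v)[:4]].round(2),np.sort(v)[:4],np.median(v))
E
```

```text
time_s: 19.02
eef_pos: [473.2, 58.3, 112.9]
ee_rot: [0.0, 0.066, 0.998, 0.002]
force: [-0.8, 21.5, 7.3]
grip_width: 0.204
grip_force: 60.0
needle rad [0.79 0.84 0.73 0.89] [ 89.          91.28571429  96.42857143 102.71428571] 151.92857142857144
```

```bash
python3 -m pendant '0 -0.001 0 0; 0 0 0 0; 0 0 0 0; 0 0 0 0'
python3 -m pendant '0 0 0 0; 0 0 0 0; 0 0 0 0; 0 0 0 0; 0 0 0 0; 0 0 0 0' 0.6
python3 -m pendant '0 0 -0.03 0; 0 0 -0.05 0; 0 0 -0.045 0; 0 0 0 0' 1
python3 - <<'E'
from h import *
t=snap('top','t7')
g=cv2.resize(cv2.cvtColor(t['color'],cv2.COLOR_RGB2GRAY),None,fx=4,fy=4,interpolation=cv2.INTER_CUBIC).astype(float)
c=np.array([325.6,261.3])
a=np.radians(np.arange(-30,150,3)); v=[np.mean([g[int((c[1]+.5-r*np.sin(x+.13))*4),int((c[0]+.5-r*np.cos(x+.13))*4)] for r in np.arange(3,6.5,.5)]) for x in a]
print('needle rad',a[np.argsort(v)[:4]].round(2),np.sort(v)[:4],np.median(v))
# tab now and arc targets (H1)
o=np.array([554.7,-352.6]); b=-.106
for q,t_ in ((-.785,.278),(-.785,.4),(0,.278),(0,1.12)):
    r=-40+125*np.cos(t_); an=b+q; print(q,t_,'tab',(o+r*np.array([np.cos(an),np.sin(an)])).round(1),round(85+125*np.sin(t_),1),'hyp',np.hypot(*(o+r*np.array([np.cos(an),np.sin(an)]))).round())
rel(604,-414,200,-.891)
E
```

```text
time_s: 19.58
eef_pos: [473.1, 57.4, 112.9]
ee_rot: [0.0, 0.066, 0.998, 0.003]
force: [-1.8, 22.1, 7.3]
grip_width: 0.204
grip_force: 60.0
time_s: 20.32
eef_pos: [473.1, 54.5, 112.3]
ee_rot: [-0.0, 0.066, 0.998, -0.0]
force: [-0.7, -0.2, 0.4]
grip_width: 0.6
grip_force: 0.0
time_s: 20.82
eef_pos: [474.3, 54.5, 240.3]
ee_rot: [0.003, 0.066, 0.998, -0.0]
force: [-0.4, 0.7, -0.8]
grip_width: 1.003
grip_force: 0.0
needle rad [0.99 0.94 1.05 0.89] [ 88.71428571  92.14285714  95.         101.14285714] 151.78571428571428
-0.785 0.278 tab [ 605.1 -415. ] 119.3 hyp 734.0
-0.785 0.4 tab [ 601.9 -411. ] 133.7 hyp 729.0
0 0.278 tab [ 634.5 -361.1] 119.3 hyp 730.0
0 1.12 tab [ 569.1 -354.1] 197.5 hyp 670.0
t 20.88 tcp [473.4  54.5 238.1] psi 3.010 shift now-axes [-190.9 -447.3   38.5] turn -2.382 shift after turn [446.4 193.1  38.5] F [ 0.8 -0.7 -0.5] w 1.001 g 0.0 q6 -1.57
```

```bash
python3 -m pendant '0 0 0 0.152; 0 0 0 0.152; 0 0 0 0.152; 0 0 0 0.152; 0 0 0 0.152; 0 0 0 0'
python3 -m pendant '-0.0496 -0.0214 0 0; -0.0496 -0.0214 0 0; -0.0496 -0.0214 0 0; -0.0496 -0.0214 0 0; -0.0496 -0.0214 0 0; -0.0496 -0.0214 0 0; -0.0496 -0.0214 0 0; -0.0496 -0.0214 0 0; -0.0496 -0.0214 0 0; 0 0 0 0'
python3 -c "
from h import *
rel(605,-415,101,2.25)
t=snap('top','t8');s=snap('side','s8')
print([(np.round(d['at']).tolist(),round(d['p'],2)) for cam in('side','top') for d in models.boxes_of(cam,'tab')[:2]])
paste('zG',[(zoom(cv2.imread('pics/s8.png'),250,350,60,165,4,1.4),0,0),(zoom(cv2.imread('pics/t8.png'),365,460,170,265,4,1.7),410,0)])"
```

```text
time_s: 21.62
eef_pos: [472.7, 54.6, 236.1]
ee_rot: [-0.001, 0.431, 0.903, -0.0]
force: [0.1, -1.3, -0.3]
grip_width: 1.001
grip_force: 0.0
time_s: 22.88
eef_pos: [602.9, -417.1, 232.8]
ee_rot: [-0.002, 0.431, 0.902, 0.0]
force: [-0.0, 0.7, -1.1]
grip_width: 1.005
grip_force: 0.0
t 22.88 tcp [ 602.9 -417.1  232.8] psi 2.250 shift now-axes [ -0.2   3.1 131.8] turn -0.000 shift after turn [ -0.2   3.1 131.8] F [-0.   0.7 -1.1] w 1.005 g 0.0 q6 -1.44
[([562.0, -350.0, 103.0], 0.88), ([486.0, 59.0, 69.0], 0.42), ([584.0, -330.0, 105.0], 0.58)]
```

View pics/zG.png

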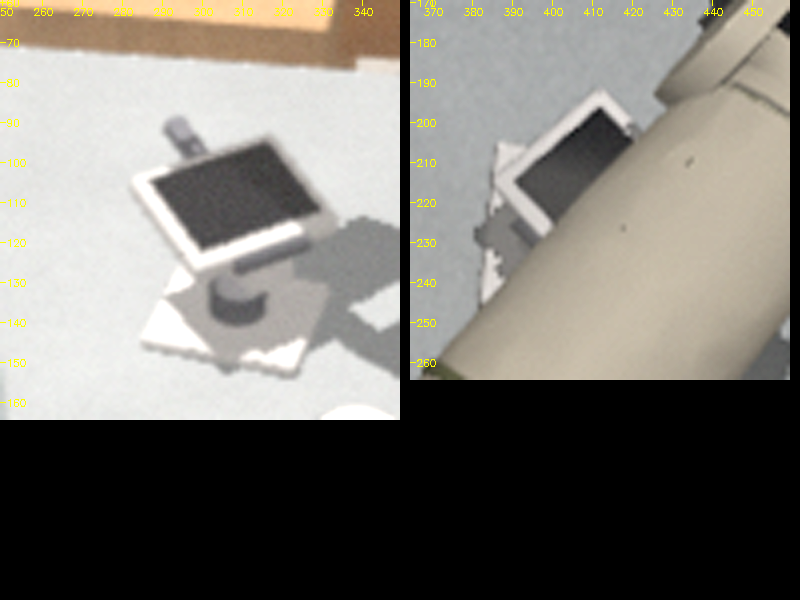

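```bash
python3 - <<'E'
src=open('fit.py').read()
i=src.index('c3,s3='); j=src.index('def st(p)'); 
src=src[:src.index('run(\'cal\'')]+src[j:]
src=src.replace("d['e0']=","d['f1']=o+rz(a)@np.array([60,-55,12]);d['e0']=")
src=src.replace("(S,'hr',(333.5,116.2))","(S,'ol',(282.5,105.8)),(S,'orr',(318.3,93.3)),(S,'hr',(333.3,115))").replace("(297.8,127.5)","(299,127)").replace("(292.5,90.5)","(293.3,89.5)")
src=src.replace("(S,k0,(324,153))","(S,k0,(323.8,152)),(S,'d1' if nm=='H1' else 'f1',(332,131.5))").replace("(S,k1,(286.5,146.3))","(S,k1,(285,144.8))")
open('fit2.py','w').write(src)
E
python3 fit2.py
python3 -c "
from h import *
S=snap('side')
a,b,c=[ray(S,p,10) for p in((284.5,145.3),(323.8,152.7),(332,132))];print(a,b,c,np.linalg.norm(a-b),np.linalg.norm(b-c))"
```

```text
H1 [553.113, -352.28, -0.137, -0.882, 0.314] cost 12.21
[[-0.2, -1.6], [1.1, 0.5], [-0.7, 1.5], [-3.0, 1.6], [0.1, -0.4], [-0.6, -0.7], [-0.6, 0.2], [1.7, 2.1], [-0.2, 2.9], [0.1, 0.2], [0.3, -0.6], [0.8, -0.2], [-0.5, -0.4], [0.2, -0.6], [0.1, -1.2]]
{'tab': [603.0, -413.0, 124.0]} swivel -0.7454758276959162
H2 [552.828, -354.362, -1.725, -0.878, 0.3] cost 15.77
[[0.5, -1.5], [1.9, 0.5], [0.2, 1.6], [-2.2, 1.8], [0.8, -0.3], [-0.5, -0.6], [-0.6, 0.2], [1.9, 1.7], [0.0, 2.5], [0.1, 0.4], [-0.5, 0.7], [-0.4, -2.5], [0.6, 0.2], [-2.2, -0.2], [-0.7, -2.6]]
{'tab': [604.0, -416.0, 122.0]} swivel 0.8464572103192635
[ 619.77555966 -303.98679159   10.        ] [ 501.19755023 -285.84011081   10.        ] [ 485.91008761 -392.19044122   10.        ] 119.95851926758715 107.44347021691111
```

```bash
python3 -m pendant '0.002 0.003 0.03 0; 0 0 0.04 0; 0 0 0.04 0; 0 0 0.02 0; 0 0 0 0'
python3 -m pendant '0 0 0 0; 0 0 0 0; 0 0 0 0; 0 0 0 0; 0 0 0 0; 0 0 0 0; 0 0 0 0' 0 50
python3 -c "
from h import *
rel(603.5,-413.5,102,2.25)"
```

```text
time_s: 23.85
eef_pos: [604.3, -409.3, 106.3]
ee_rot: [-0.001, 0.431, 0.902, 0.0]
force: [-0.7, -0.2, 0.7]
grip_width: 1.003
grip_force: 0.0
time_s: 24.72
eef_pos: [604.5, -410.9, 107.7]
ee_rot: [0.0, 0.431, 0.902, -0.001]
force: [-3.4, -4.1, 4.1]
grip_width: 0.174
grip_force: 50.6
t 24.73 tcp [ 604.5 -410.9  107.7] psi 2.250 shift now-axes [-1.4 -2.4  5.7] turn -0.000 shift after turn [-1.4 -2.4  5.7] F [-3.4 -4.1  4.1] w 0.174 g 50.6 q6 -1.44
```

```bash
python3 -m pendant '0.0009 0.0115 0 -0.15; 0.0009 0.0115 0 -0.15; 0.0009 0.0115 0 -0.15; 0.0009 0.0115 0 -0.15; 0.0009 0.0115 0 -0.15; 0 0 0 0; 0 0 0 0'
python3 -c "
from h import *
rel(553.3+77.2*np.cos(.14),-352.5-77.2*np.sin(.14),107.7,3.0016)"
```

```text
time_s: 25.6
eef_pos: [631.5, -360.8, 106.8]
ee_rot: [-0.002, 0.071, 0.997, 0.001]
force: [-7.1, -0.2, 2.4]
grip_width: 0.177
grip_force: 49.8
t 25.60 tcp [ 631.5 -360.8  106.8] psi 3.000 shift now-axes [ 1.4 -2.7 -0.9] turn -0.002 shift after turn [ 1.4 -2.7 -0.9] F [-7.1 -0.2  2.4] w 0.177 g 49.8 q6 -2.11
```

```bash
python3 -m pendant '0.0037 0 -0.0092 0; 0.0042 0 -0.0087 0; 0.0049 0 -0.0084 0; 0.0057 0 -0.008 0; 0.0062 0 -0.0075 0; 0 0 0 0'
python3 -m pendant '0.0067 0 -0.007 0; 0.0074 0 -0.0065 0; 0.0078 0 -0.0059 0; 0.0082 0 -0.0053 0; 0.0085 0 -0.0046 0; 0 0 0 0; 0 0 0 0'
python3 -c "
from h import *
rel(553.3+14.3*np.cos(.14),-352.5-14.3*np.sin(.14),178,3.0016)
snap('side','s9');snap('top','t9')
paste('zH',[(zoom(cv2.imread('pics/s9.png'),250,350,50,165,4,1.4),0,0),(zoom(cv2.imread('pics/t9.png'),365,460,170,265,4,1.7),410,0)])"
```

```text
time_s: 26.35
eef_pos: [607.1, -357.8, 149.5]
ee_rot: [-0.001, 0.071, 0.997, 0.0]
force: [-5.1, -1.6, -3.1]
grip_width: 0.17
grip_force: 50.5
time_s: 27.22
eef_pos: [569.2, -353.0, 178.9]
ee_rot: [-0.0, 0.071, 0.997, -0.001]
force: [-3.8, -6.5, -4.1]
grip_width: 0.169
grip_force: 50.5
t 27.23 tcp [ 569.2 -353.   178.9] psi 2.999 shift now-axes [ 1.5 -1.7  0.9] turn -0.003 shift after turn [ 1.5 -1.7  0.9] F [-3.8 -6.5 -4.1] w 0.169 g 50.5 q6 -2.16
```

```bash
python3 -m pendant '0 0 0 0; 0 0 0 0; 0 0 0 0; 0 0 0 0; 0 0 0 0' 0.6
python3 -m pendant '0 0 -0.03 0; 0 0 -0.05 0; 0 0 -0.05 0; 0.06 0 0 0; 0.06 0 0 0; 0.06 0 0 0; 0.06 0.0 0 0; 0 0 0 0' 1
python3 -c "
from h import *
rel(0,0,0)
snap('side','s9');snap('top','t9')
print([(np.round(d['at']).tolist(),round(d['p'],2)) for cam in('side','top') for d in models.boxes_of(cam,'tab')[:2]])
paste('zH',[(zoom(cv2.imread('pics/s9.png'),250,380,50,180,3.1,1.2),0,0),(zoom(cv2.imread('pics/t9.png'),375,445,180,265,4.5,1.7),410,0),(zoom(cv2.imread('pics/t9.png'),215,345,225,290,3,1.7),0,405)])"
```

```text
time_s: 27.95
eef_pos: [569.8, -352.2, 178.4]
ee_rot: [0.0, 0.071, 0.997, 0.0]
force: [-0.4, 0.5, -0.5]
grip_width: 0.603
grip_force: 0.0
time_s: 28.95
eef_pos: [329.8, -317.7, 309.0]
ee_rot: [0.0, 0.072, 0.997, -0.0]
force: [0.7, 0.9, -1.1]
grip_width: 1.0
grip_force: 0.0
t 28.95 tcp [ 329.8 -317.7  309. ] psi 2.997 shift now-axes [372.2 267.1 308.7] turn 0.000 shift after turn [372.2 267.1 308.7] F [ 0.7  0.9 -1.1] w 1.000 g 0.0 q6 -2.45
[([542.0, -339.0, 140.0], 0.75), ([547.0, -329.0, 71.0], 0.49), ([540.0, -348.0, 143.0], 0.71)]
```

View pics/zH.png

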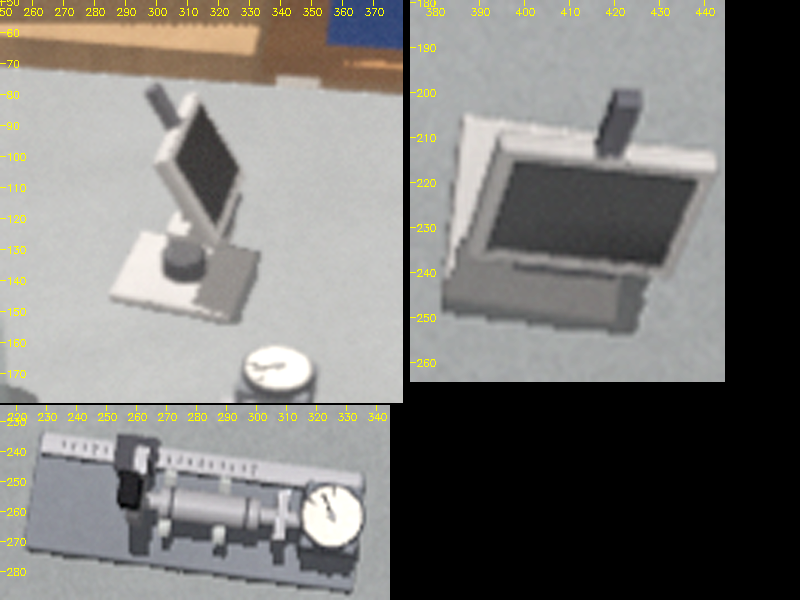

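Run:
```python
src=open('fit2.py').read(); src=src[:src.index('base=[')]
src+='''
p=run('now',st,[(T,'ol',(395.6,211.7)),(T,'orr',(442.3,215)),(T,'hl',(389.6,236.8)),(T,'hr',(431.2,240.6)),(T,'tt',(422.3,201)),(S,'tt',(299.5,78.5))],[553.3,-352.5,-.14,-.14,1.1])
'''
exec(src)
print('swivel',p[3]+.143,'tilt',p[4]); s=ctrl.sense(); print(s['time_s'],s['force'].round(1) if hasattr(s['force'],'round') else s['force'])
```

```text
now [550.383, -351.44, -13.044, -0.087, 0.991] cost 5.26
[[-1.2, -0.3], [1.1, -0.0], [-2.7, 0.0], [2.0, -0.3], [0.5, 1.0], [-0.2, 1.1]]
swivel 0.056022264485500045 tilt 0.9912432235096893
29.25 [ 1.2 -0.8  0.3]
```

Run:
```python
src=open('fit2.py').read(); src=src[:src.index('base=[')]
src=src.replace("hl=P(0,62),hr=P(0,-62),ol=P(98,62),orr=P(98,-62)","hl=P(0,62,8),hr=P(0,-62,8),ol=P(98,62,-8),orr=P(98,-62,-8),pr=o*5/2.7")
src+='''
obs=[(T,'ol',(395.6,209.1)),(T,'orr',(442.9,213.3)),(T,'hl',(389.6,236.8)),(T,'hr',(431.2,240.6)),(T,'tt',(422.7,201.3)),(S,'tt',(298.9,78.5))]
p=run('free',st,obs,[553.3,-352.5,-.14,-.14,1.1])
p=run('fixed',lambda p:st([553.3,-352.5,0,p[0],p[1]]),obs,[-.14,1.1])
f=lambda X:np.concatenate([proj(T,X)[0]-(422.7,201.3),proj(S,X)[0]-(298.9,78.5)])
r=LS(f,[580,-350,205]);print('tip',r.x.round(1),r.fun.round(1),'tilt',np.arctan2(r.x[2]-85,np.hypot(r.x[0]-513.7,r.x[1]+346.9)))
'''
exec(src)
```

```text
free [555.351, -351.772, 18.401, -0.096, 1.035] cost 5.24
[[-1.2, -1.0], [0.3, -1.2], [-2.6, 0.3], [2.3, 0.4], [0.5, 0.5], [0.5, 0.0]]
fixed [-0.097, 1.014] cost 5.7
[[-1.0, -0.8], [0.5, -0.9], [-2.3, 1.0], [2.6, 1.1], [0.7, 0.4], [0.4, 0.3]]
tip [ 586.8 -353.3  204.3] [-0. -0.  0.  0.] tilt 1.0197106227153832
```

```bash
python3 -m pendant '-0.06 0 0 0; -0.06 0 0 0; -0.06 0 0 0; -0.06 0 0 0; 0 0 0 0; 0 0 0.05 0; 0 0 0.05 0; 0 0 0.03 0; 0 0 0 0' 1
python3 -c "
from h import *
rel(569.5,-352.6,178,2.997)"
```

```text
time_s: 30.48
eef_pos: [568.6, -351.6, 176.8]
ee_rot: [-0.002, 0.071, 0.997, 0.001]
force: [-0.7, 0.3, 1.2]
grip_width: 1.0
grip_force: 0.0
t 30.48 tcp [ 568.6 -351.6  176.8] psi 3.000 shift now-axes [-1.1 -0.9 -1.2] turn 0.003 shift after turn [-1.1 -0.9 -1.2] F [-0.7  0.3  1.2] w 1.000 g 0.0 q6 -2.16
```

```bash
python3 -m pendant '0 0 0 0; 0 0 0 0; 0 0 0 0; 0 0 0 0; 0 0 0 0; 0 0 0 0' 0 50
python3 -m pendant '0.004 0 -0.002 0; 0.004 0 -0.0015 0; 0 0 0 0; 0 0 0 0'
python3 -m pendant '0 0 0 0; 0 0 0 0; 0 0 0 0; 0 0 0 0; 0 0 0 0' 0.6
python3 -m pendant '0 0 -0.03 0; 0 0 -0.05 0; 0 0 -0.05 0; 0.06 0 0 0; 0.06 0 0 0; 0.06 0 0 0; 0.06 0 0 0; 0 0 0 0; 0 0 0 0' 1
python3 - <<'E'
from h import *
rel(0,0,0)
snap('side','s10');snap('top','t10')
paste('zI',[(zoom(cv2.imread('pics/s10.png'),270,330,70,165,6,1.2),0,0),(zoom(cv2.imread('pics/t10.png'),375,445,180,265,5.5,1.7),410,0)])
E
```

```text
time_s: 31.22
eef_pos: [569.8, -353.2, 179.1]
ee_rot: [0.001, 0.071, 0.997, -0.001]
force: [0.0, -5.7, 4.4]
grip_width: 0.171
grip_force: 50.6
time_s: 31.72
eef_pos: [562.9, -352.3, 182.6]
ee_rot: [0.002, 0.071, 0.997, -0.001]
force: [5.4, -7.1, 0.9]
grip_width: 0.172
grip_force: 49.9
time_s: 32.35
eef_pos: [561.8, -351.0, 181.9]
ee_rot: [-0.0, 0.071, 0.997, 0.0]
force: [0.1, -0.2, 0.0]
grip_width: 0.599
grip_force: 0.0
time_s: 33.48
eef_pos: [324.5, -317.5, 312.3]
ee_rot: [0.0, 0.071, 0.997, -0.0]
force: [0.5, -0.1, -0.1]
grip_width: 0.999
grip_force: 0.0
t 33.48 tcp [ 324.5 -317.5  312.3] psi 2.999 shift now-axes [366.5 268.5 311.8] turn 0.000 shift after turn [366.5 268.5 311.8] F [ 0.5 -0.1 -0.1] w 0.999 g 0.0 q6 -2.46
```

View pics/zI.png

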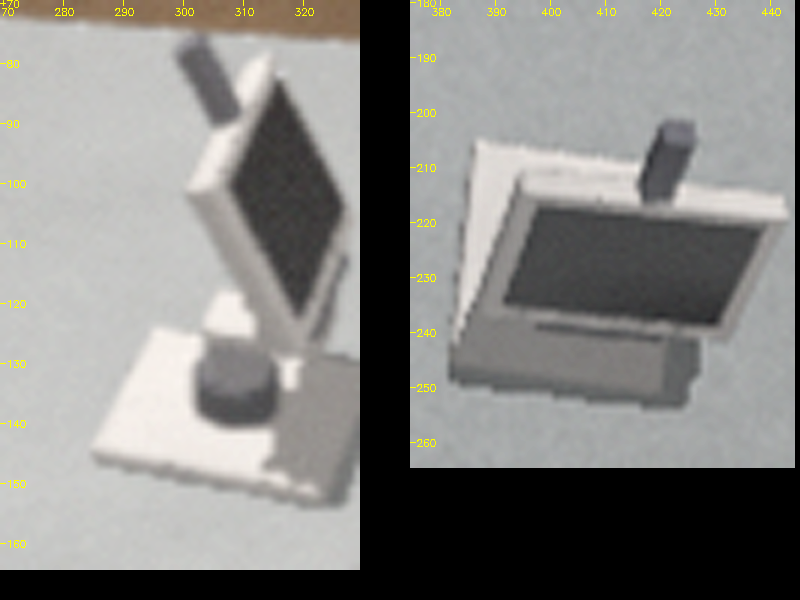

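Run:
```python
from h import *
from scipy.optimize import least_squares as LS
T=snap('top');S=snap('side')
f=lambda X:np.concatenate([proj(T,X)[0]-(423.2,203.1),proj(S,X)[0]-(301.5,77.3)])
r=LS(f,[580,-350,205]);print('tip',r.x.round(1),r.fun.round(1),'tilt',np.arctan2(r.x[2]-85,np.hypot(r.x[0]-513.7,r.x[1]+346.9)),'dir',np.arctan2(r.x[1]+352.5,r.x[0]-553.3))
e=[ray(T,p,z) for p,z in (((375+110/5.5-.5,180+172/5.5-.5),172),((375+375/5.5-.5,180+195/5.5-.5),172))]; d=e[0]-e[1]; print('hinge dir yaw',-np.arctan2(d[0],d[1]),np.linalg.norm(d))
g=cv2.resize(cv2.cvtColor(T['color'],cv2.COLOR_RGB2GRAY),None,fx=4,fy=4,interpolation=cv2.INTER_CUBIC).astype(float)
c=np.array([325.6,261.3]);a=np.radians(np.arange(-30,150,3)); v=[np.mean([g[int((c[1]+.5-r*np.sin(x+.13))*4),int((c[0]+.5-r*np.cos(x+.13))*4)] for r in np.arange(3,6.5,.5)]) for x in a]
print('needle',a[np.argsort(v)[:3]])
```

```text
tip [ 580.5 -352.8  209. ] [ 0.   0.3 -0.3 -0.1] tilt 1.0750094644647776 dir -0.01169989602628077
hinge dir yaw -0.10040036508491411 121.5696192615313
needle [0.99483767 0.9424778  1.04719755]
```

```bash
python3 -c "
from h import *
print(ctrl.finish_job())"
```

```text
the job is handed in; nothing more can be done
None
```

I handed the job in at about 34 s. The spindle is clamped in the V rests with the dial at about 1 rad (anvil in roughly 5 mm). By the cameras, the readout is square to within about 0.05 rad and the screen sits at about 1.08 rad (62 degrees). `finish_job` gave no verdict.

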